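Set up the can relabelling station

TASK

Get the relabelling station ready to scrape the old label off the big can: first roll the can round on its turntable by its edge (a fingertip against its side will do, it is too wide to grip) until the middle of its paper label, the orange stripe, faces the blade holder and lines up with the orange pointer. Then lay the green-ribbed scraper blade flat in the holder, notch over the brass pin and cutting edge towards the can; put it down gently, do not drop it. Leave the worn red-ribbed blade and everything else on the bench where they are.

Things in the scene. Friction and masses are not known exactly. Their poses are not given: they have to be found in the camera images.
- station: Blue base plate fixed to the bench, 140 mm (x) by 360 mm (y), 12 mm thick, with the can's turntable at its +y end and the grey blade holder at its -y end. Origin at bench level; in its frame the can's axis is at x 0, y +105 mm, the holder's centre at x 0, y -115 mm. A flat orange pointer on the plate points along +y from the holder to the can.
- can (a joint): Angle (rad) of the big can on its turntable about its upright axis, no stops; positive is anticlockwise seen from above. 0 = label faces the station's -y side, straight at the holder. Starts at 0.8 to 2.5. Bearing friction of about 0.05 N m (1 N at the edge) holds it where it is left; a fingertip pressed on its side with 2 to 5 N and moved along the edge turns it.
- can_axis (a point): Point on the can's axis at the top of its flat lid, 140 mm above the bench; axes as the station's. The dark metal can is 110 mm in diameter, its plain side reaches from 30 to 140 mm above the bench. It turns but cannot leave the turntable.
- label (a point): Point on the can's side (55 mm from the axis, 80 mm above the bench) at the middle of the paper label. The label is white, about 90 degrees wide and 72 mm high, with an upright orange stripe at its middle; an orange stripe on the lid runs from the axis to the edge right above it.
- bed (a point): Centre of the holder's flat grey bed, on its top face, 30 mm above the bench; axes as the station's. Bed 64 mm (x) by 116 mm (y). Two low steel guides on it, 6 mm high, 20 mm long, have inner faces 27 mm either side of its centre line, from 22 to 42 mm in front (+y, can side) of its centre. The seated blade lies between them.
- pin (a point): Foot of the upright brass locating pin, on the bed's top face, 36 mm behind (-y) the bed's centre. Pin 8 mm in diameter, 10 mm high with a tapered tip.
- blade: Loose scraper blade, bright plate 100 mm (x) by 48 mm (y) by 4 mm, about 0.14 kg, flat on the bench in one of two places (the worn blade in the other). Origin at the centre of its underside; x along its length to the cutting edge (x = +50 mm). Green grip rib: x -28 to +28 mm, 12 mm wide (y), its top 28 mm above the underside. Seated, its origin is on the bed's centre, x along the station's +y.
- notch (a point): Point in the blade's notch, on the underside plane, at x = -36 mm from the blade's origin; it comes onto the pin's foot when seated. The notch is open at the blade's -x end, 12 mm wide and 20 mm deep (x -50 to -30 mm).
- old_blade: Worn scraper blade, dark metal with a red rib and no notch, same size. Leave it alone.
- yellow_bin: Yellow parts bin 100 x 150 x 60 mm. Leave it alone.
- red_bin: Red parts bin 100 x 150 x 60 mm. Leave it alone.
- jar: Small screw-top jar, 60 mm in diameter, 90 mm tall. Leave it alone.
- tape: Blue tape roll lying flat, 96 mm in diameter, 24 mm high. Leave it alone.
- screwdriver: Screwdriver 200 mm long with a grey handle. Leave it alone.
- standoff: Brass standoff 64 mm long, 20 mm in diameter, lying. Leave it alone.
Mind the look-alikes: they are no part of the job. Leave any blue or turquoise look-alike of the blade alone.

How it is judged:
On the way, in this order (a step that is already met when the one before it is completed fails the run):
1. the can's label faces the blade holder (orange stripe within about 10 degrees of the pointer) and the can is at rest (x of label in the frame of can_axis between -0.0095 and 0.0095 m and y of label in the frame of can_axis below 0 m and velocity of joint can between -0.1 and 0.1 rad/s), for 0.2 s.
2. the green-ribbed blade lies flat in the holder with its notch over the pin (horizontal distance between notch and pin below 0.006 m and angle between the x axis of blade and the y axis of station, either way round below 0.12 rad and z of blade in the frame of bed between -0.0025 and 0.0025 m and angle between blade's own z axis and vertical below 0.05 rad), for 0.2 s.
At the end, for the whole second after the job is handed in: The middle of the can's label faces the holder within 10 degrees and the can is at rest. The blade lies released and at rest flat on the bed (within 2.5 mm of its level, tilt under 3 degrees), its notch point within 6 mm of the pin, its length within 7 degrees of the station's y axis (all of step 1 and all of step 2 and linear speed of blade below 0.02 m/s and contact force between the fingers and blade below 0.1 N); the robot touches nothing.
It fails at once if the blade is dropped: it moves faster than 0.4 m/s while the fingers do not hold it (a free fall of more than about 8 mm) (linear speed of blade above 0.4 m/s and contact force between the fingers and blade below 0.05 N).
It fails at once if one of the other things on the bench (worn blade, bins, jar, tape, screwdriver, standoff) is moved more than 25 mm (distance of any of old_blade, yellow_bin, red_bin, jar, tape, screwdriver, standoff from where it was at the start of the episode above 0.025 m).
It also fails if it takes over 64 s, if anything falls off the work surface, if the arm or the gripper's body presses on something with over 40 N, if the wrist force passes 120 N, or if a joint passes its speed limit or range.

ROBOT

A 6-joint arm with a two-finger parallel gripper is mounted at the origin on the work surface. World frame = base frame: x ahead of the robot, y to its left, z up, the work surface at z = 0. Lengths are in m, angles in rad, forces in N, time in s.
With the tool pointing down it reaches from about 0.275 to 0.825 m from the base axis. Payload 4.9 kg.
Tool frame: the origin (TCP) lies midway between the tips of the shut fingers; the grasp point (between the pads) lies 19 mm behind it (bot.grip_depth is the distance from the TCP to the grasp point, in m); y points along the fingers, x is the direction in which the jaws open and shut, and the axes are right-handed (so a half turn about y gives the same grasp; the last joint's range is limited). The gripper opens to 85 mm and grips with 20 to 120 N. Pads are 22 mm wide; open, the fingers measure 114 mm over their backs; the gripper's body (76 mm by 85 mm) begins 54 mm behind the grasp point. The pads swing forward as they close: fully open they stand 13 mm farther back than shut.
Start: joints at [-1.32, 0.326, -0.193, 1.052, 0, 1.437], TCP at [0.206, -0.51, 0.2] pointing down, gripper open.
Joint ranges: [-2.65, 2.65], [-0.97, 1.79], [-1.3, 1.35], [-1.93, 2.1], [-1.47, 1.37], [-3.14, 3.14]. Speed limits (rad/s): [2.57, 2.57, 3.14, 3.14, 3.14, 3.14].

INTERFACE

Orientations are given as a unit quaternion [w, x, y, z].
In Python, from cell import bot gives the robot as it stands. Calls block until the motion is done:
- bot.move_pose(position, orientation): joint-space move of the TCP to a pose.
- bot.move_linear(position, speed=0.15, rotation=None, until_force=None): straight line of the TCP; rotation=None keeps the orientation; speed is the mean speed in m/s. With until_force (N) it stops when the force on the tool has changed by that much, and returns True; else False.
- bot.goto_joints(angles): joint-space move.
- bot.set_gripper(opening, grasp_force=None): opening from 0.0 (shut) to 1.0 (fully open); grasp_force is the grip in N (None keeps the last); returns when the fingers have stopped.
- bot.wait(seconds).
- bot.solve_ik(position, orientation): joint angles nearest the present ones, or None.
- bot.camera(name): name is "scene" or "top" or "wrist"; returns the picture (384x512x3 uint8, red, green, blue); there is no depth.
- bot.calibration(name): a dict with "mtx" (3x3 intrinsics, pixels), "extrinsics" (4x4, takes a point from world to camera coordinates); the wrist camera has in their place "hand_eye" (4x4, takes a point from camera to tool coordinates, whose origin is the TCP and whose axes are the tool frame's). Camera axes: x right, y down, z forward; pixel columns grow to the right and rows downward; lengths in m; the calibration is good to about 2 mm. A picture is of the moment at which its call begins: read the wrist's pose just before it. calibration takes no time and is no camera call.
A pose or a line that the arm cannot do raises bot.PlanningError and nothing moves.
- bot.close_job(): hands the job in, once; it reports no verdict.
Trained networks look in the newest picture that a camera, given by its name, has taken for a name from the list of things; names that differ only in an ending like _2 or _b are one class to them, and where a whole thing is asked for, a point or a joint stands for the part that bears it (a point fixed in the world has none). Each returns a list of dicts, best first, with "confidence" (0 to 1); they miss things now and then, are a little off and sometimes report something else, mostly with a low value. They report only what shows in the picture. A call takes as long as a camera call. They do not tell look-alikes from the thing itself.
- bot.search_frame(camera, thing): "bbox" ([left, top, width, height] in pixels, round what is visible of it).
Readings, each from a call of its own:
- bot.read_clock(): time.
- bot.read_joint_positions(): joint angles.
- bot.read_joint_vel(): joint speeds.
- bot.read_joint_efforts(): joint torques, N m.
- bot.read_position(): TCP position.
- bot.read_tool_rot(): TCP orientation.
- bot.read_ft_force(): force on the tool from outside, world axes, zero at the start.
- bot.read_moment(): the same for the moment, N m.
- bot.read_gripper_width(): opening from 0.0 (shut) to 1.0 (fully open).
Only numpy, scipy, OpenCV 4.12 (cv2) and the standard library are available. Lean on these libraries where they do the work, as an engineer would, in place of code of your own. Each camera call takes 0.05 s, during which the arm holds its last target.

## Working session

There is one attempt and no reset: what is moved stays moved. The work goes in short steps, each a Python script; the robot and the scene stay as the last script left them, time stands still between calls to the robot, and variables do not carry over. Pictures are saved under pics/ and viewed, and the job is handed in when it is done.

```bash
ls; mkdir -p pics; python3 - <<'E'
from cell import bot
import cv2,numpy as np
for n in ["scene","top","wrist"]:
    im=bot.camera(n); cv2.imwrite(f"pics/{n}0.png",cv2.resize(im[:,:,::-1],(768,576),interpolation=cv2.INTER_CUBIC))
    c=bot.calibration(n); print(n,{k:np.round(v,4).tolist() for k,v in c.items()})
print(bot.read_clock(),bot.read_tool_rot(),bot.read_position())
for t in ["blade","old_blade","station","can","bed","pin","notch","label"]:
    for r in bot.search_frame("top",t)[:3]: print(t,r)
print(bot.read_clock())
E
```

```text
pics
scene {'mtx': [[433.6746, 0.0, 260.2901], [0.0, 433.6746, 190.4115], [0.0, 0.0, 1.0]], 'extrinsics': [[-0.3376, 0.9413, 0.0031, 0.1736], [0.8025, 0.2895, -0.5217, -0.3622], [-0.492, -0.1736, -0.8531, 1.6369], [0.0, 0.0, 0.0, 1.0]]}
top {'mtx': [[395.5558, 0.0, 259.8938], [0.0, 395.5558, 195.3793], [0.0, 0.0, 1.0]], 'extrinsics': [[0.0143, -0.9999, 0.0048, -0.0267], [-0.9996, -0.0144, -0.0238, 0.5295], [0.0239, -0.0045, -0.9997, 1.1535], [0.0, 0.0, 0.0, 1.0]]}
wrist {'mtx': [[308.0531, 0.0, 256.3025], [0.0, 308.0531, 192.4846], [0.0, 0.0, 1.0]], 'hand_eye': [[1.0, 0.0003, -0.0006, 0.0013], [0.0006, -0.3141, 0.9494, -0.1739], [0.0001, -0.9494, -0.3141, 0.081], [0.0, 0.0, 0.0, 1.0]]}
0.15 [ 0.58668243 -0.58605614  0.39553173 -0.3948374 ] [ 0.20633583 -0.50931192  0.19916699]
blade {'bbox': [358.7, 228.3, 44.5, 28.3], 'confidence': 0.74}
blade {'bbox': [290.9, 254.9, 33.4, 32.1], 'confidence': 0.72}
blade {'bbox': [321.4, 156.1, 24.8, 34.9], 'confidence': 0.65}
old_blade {'bbox': [321.6, 155.5, 24.7, 35.0], 'confidence': 0.85}
old_blade {'bbox': [385.9, 111.1, 7.7, 64.6], 'confidence': 0.32}
station {'bbox': [156.4, 151.8, 133.0, 77.0], 'confidence': 0.7}
can {'bbox': [155.2, 181.7, 52.0, 37.9], 'confidence': 0.68}
bed {'bbox': [328.7, 209.2, 25.5, 36.5], 'confidence': 0.61}
bed {'bbox': [156.3, 150.4, 132.3, 79.9], 'confidence': 0.56}
pin {'bbox': [156.3, 155.1, 132.0, 69.8], 'confidence': 0.7}
pin {'bbox': [154.1, 178.4, 49.3, 43.4], 'confidence': 0.63}
notch {'bbox': [361.7, 230.5, 39.6, 30.1], 'confidence': 0.85}
notch {'bbox': [325.9, 209.8, 25.4, 37.2], 'confidence': 0.79}
notch {'bbox': [292.9, 253.5, 32.7, 35.1], 'confidence': 0.59}
label {'bbox': [152.7, 178.7, 50.4, 44.9], 'confidence': 0.69}
0.55
```

View pics/top0.png

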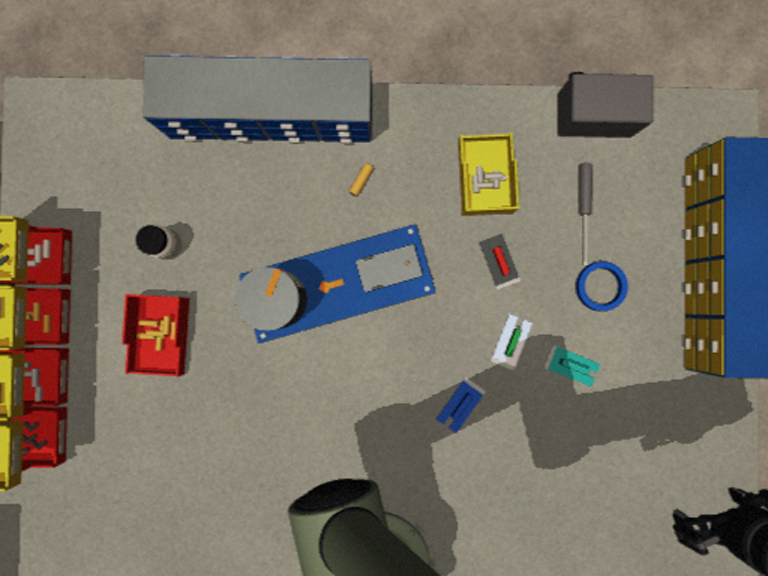

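View pics/scene0.png

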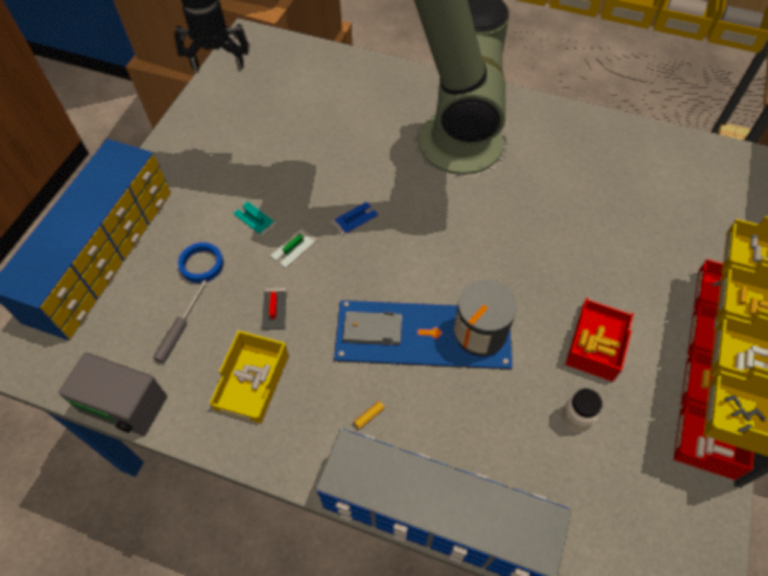

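```bash
python3 - <<'E'
import cv2
im=cv2.imread("pics/top0.png")
c=im[200:460,420:640]; cv2.imwrite("pics/c1.png",cv2.resize(c,None,fx=2.3,fy=2.3,interpolation=cv2.INTER_CUBIC))
c=im[210:360,220:450]; cv2.imwrite("pics/c2.png",cv2.resize(c,None,fx=3.4,fy=3.4,interpolation=cv2.INTER_CUBIC))
E
```

```text
(no output)
```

View pics/c1.png

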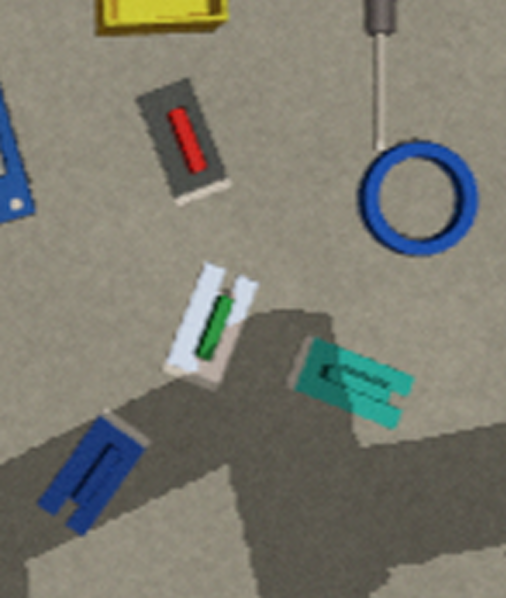

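View pics/c2.png

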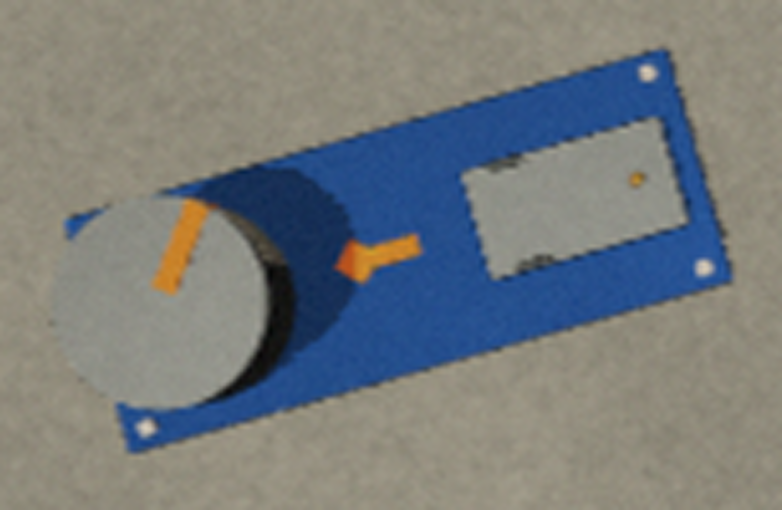

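The top view shows four blade-like things, at these pixels in the 768x576 picture:
- Green rib on a bright plate with a notch: (512,340)
- Turquoise: (573,365)
- Blue: (459,405)
- Red worn blade: (500,260)

The close crop confirms (512,340) is the green-ribbed blade, with its notch at the upper end and cutting edge at the lower end. The can's stripe points up and slightly right from (270,297).

```bash
cat > h.py <<'E'
import numpy as np,cv2
from scipy.spatial.transform import Rotation as R
from cell import bot
def ray_world(name,uv,pose=None):
    c=bot.calibration(name); uv=np.atleast_2d(np.array(uv,float))
    d=np.c_[uv,np.ones(len(uv))]@np.linalg.inv(c["mtx"]).T
    if name=="wrist":
        p,q=pose; T=np.eye(4);T[:3,:3]=R.from_quat(np.array(q)[[1,2,3,0]]).as_matrix();T[:3,3]=p
        M=T@np.array(c["hand_eye"])
    else: M=np.linalg.inv(c["extrinsics"])
    return M[:3,3],d@M[:3,:3].T
def atz(name,uv,z,pose=None):
    o,d=ray_world(name,uv,pose); return o+d*((z-o[2])/d[:,2])[:,None]
def proj(name,P,pose=None):
    c=bot.calibration(name);P=np.atleast_2d(P)
    if name=="wrist":
        p,q=pose; T=np.eye(4);T[:3,:3]=R.from_quat(np.array(q)[[1,2,3,0]]).as_matrix();T[:3,3]=p
        E=np.linalg.inv(T@np.array(c["hand_eye"]))
    else: E=np.array(c["extrinsics"])
    X=P@E[:3,:3].T+E[:3,3]; u=X@np.array(c["mtx"]).T; return u[:,:2]/u[:,2:]
def crop2px(p,ox,oy,s,base=1.5):
    p=(np.array(p,float)+.5)/s-.5+np.array([ox,oy]); return (p+.5)/base-.5
def save(im,n,s=1.5): cv2.imwrite("pics/"+n,cv2.resize(im[:,:,::-1],None,fx=s,fy=s,interpolation=cv2.INTER_CUBIC))
def quat(yaw):
    # tool down, jaw (tool x) direction at world angle yaw
    x=np.array([np.cos(yaw),np.sin(yaw),0]); z=np.array([0,0,-1.]); 
    # returns matrix for tool "approach"
    return x
E
python3 - <<'E'
from h import *
print(np.round(R.from_quat(np.array(bot.read_tool_rot())[[1,2,3,0]]).as_matrix(),3))
cc=atz("top",crop2px([(667,50),(733,282),(130,452),(65,218)],220,210,3.4),.012)
print("plate",np.round(cc,4)); c=cc[:,:2].mean(0)
yd=(cc[2]+cc[3]-cc[0]-cc[1])[:2];print(np.linalg.norm(yd)/2,np.linalg.norm(cc[0]-cc[1]));yd/=np.linalg.norm(yd)
print("centre",c,"yaw of y",np.degrees(np.arctan2(yd[1],yd[0])))
xd=np.array([yd[1],-yd[0]])
print("can",c+.105*yd,"bed",c-.115*yd,"pin",c-.151*yd)
print("pin seen",atz("top",crop2px([(637,180)],220,210,3.4),.04))
l=atz("top",crop2px([(160,303),(166,293),(200,203)],220,210,3.4),.14);print("lid",l)
v=(l[2]-(np.r_[c+.105*yd,.14]))[:2]; vv=(l[2]-l[0])[:2]
for w in(v,vv):print("can ang",np.degrees(np.arctan2(w@xd,-(w@yd))))
b=atz("top",crop2px([(205,262),(260,283),(217,385),(163,368)],420,200,2.3),.004)
print("blade",np.round(b,4)); print(b.mean(0)); bx=(b[2]+b[3]-b[0]-b[1])[:2];print(np.linalg.norm(bx)/2,np.degrees(np.arctan2(bx[1],bx[0])))
r=atz("top",crop2px([(226,296),(204,358)],420,200,2.3),.028);print("rib",r,r.mean(0))
E
```

```text
[[ 0.375  0.     0.927]
 [-0.927  0.     0.375]
 [-0.    -1.     0.   ]]
plate [[ 0.665  -0.0674  0.012 ]
 [ 0.5324 -0.1069  0.012 ]
 [ 0.4305  0.2359  0.012 ]
 [ 0.5635  0.2757  0.012 ]]
0.35771188006128923 0.138391649692951
centre [0.54785193 0.0843293 ] yaw of y 106.52333169197789
can [0.51798932 0.18499322] bed [ 0.58055859 -0.02592166] pin [ 0.5907972 -0.060435 ]
pin seen [[ 0.58793602 -0.05026343  0.04      ]]
lid [[0.51418346 0.19446834 0.14      ]
 [0.51930792 0.19152069 0.14      ]
 [0.5653407  0.17512113 0.14      ]]
can ang 61.70000424291114
can ang 52.76049818031975
blade [[ 0.4935 -0.2523  0.004 ]
 [ 0.4763 -0.2994  0.004 ]
 [ 0.3891 -0.2635  0.004 ]
 [ 0.4029 -0.2174  0.004 ]]
[ 0.44043561 -0.25817158  0.004     ]
0.0956305564040244 158.29787235059518
rib [[ 0.46556241 -0.26519619  0.028     ]
 [ 0.41373021 -0.24732949  0.028     ]] [ 0.43964631 -0.25626284  0.028     ]
```

```bash
cat >> h.py <<'E'
def quat(a):
    "tool down, tool z (horizontal) at world angle a rad"
    c,s=np.cos(a),np.sin(a)
    M=np.array([[s,0,c],[-c,0,s],[0,-1,0]]).astype(float)
    q=R.from_matrix(M).as_quat(); return [q[3],q[0],q[1],q[2]]
CAN=np.array([0.5142,0.1945]); YAW=np.radians(106.7)
E
python3 - <<'E'
from h import *
bot.set_gripper(0.0)
def P(th,r,z): return [CAN[0]+r*np.cos(th),CAN[1]+r*np.sin(th),z]
for d in (208,180,150):
    th=np.radians(d); q=bot.solve_ik(P(th,.066,.11),quat(th+np.pi)); print(d,q)
th=np.radians(208)
bot.move_pose(P(th,.1,.25),quat(th+np.pi))
bot.move_linear(P(th,.1,.11),speed=.15)
print(bot.read_ft_force(),bot.read_clock())
im=bot.camera("top");save(im,"top1.png")
E
```

```text
208 [ 0.19181069  0.29157487 -0.49328144  0.78594002  0.          2.84471116]
180 [ 0.25821838  0.29873912 -0.48288448  0.78917273  0.         -2.88337427]
150 [ 0.31719144  0.33585678 -0.42793383  0.80700572  0.         -2.30080244]
[-0.40423865  0.25071864  0.47016491] 4.8667
```

View pics/top1.png

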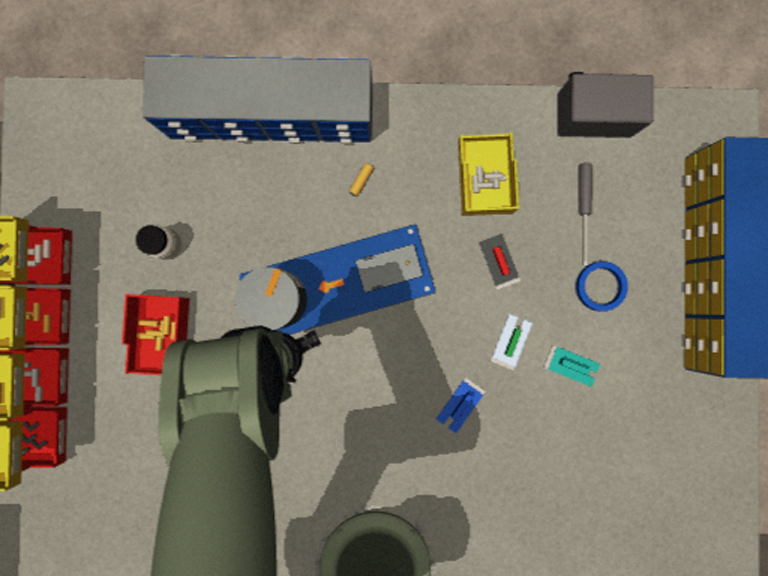

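```bash
python3 - <<'E'
from h import *
def P(th,r,z): return [CAN[0]+r*np.cos(th),CAN[1]+r*np.sin(th),z]
th=np.radians(208)
bot.move_linear(P(th,.1,.25),speed=.25)
bot.move_pose(P(th,.1,.25),quat(th))
bot.move_linear(P(th,.1,.11),speed=.2)
f0=bot.read_ft_force()
hit=bot.move_linear(P(th,.055,.11),speed=.03,until_force=2.5)
p=bot.read_position(); r=np.linalg.norm(np.array(p)[:2]-CAN)
print(hit,p,r,bot.read_ft_force()-f0,bot.read_clock(),bot.read_joint_positions())
E
```

```text
False [0.46550468 0.16859365 0.1100092 ] 0.055157710973562 [-0.06695187 -0.48121349  1.1421654 ] 10.775 [ 1.98297261e-01  3.09816937e-01 -4.66645628e-01  7.94406047e-01
 -4.40055066e-05 -2.90329261e-01]
```

```bash
python3 - <<'E'
from h import *
im=bot.camera("top");save(im[150:270,130:250],"top2.png",5)
im=bot.camera("scene");save(im[100:292,200:456],"sc2.png",3)
print(bot.read_gripper_width())
E
```

```text
0.0031316818052801003
```

View pics/top2.png

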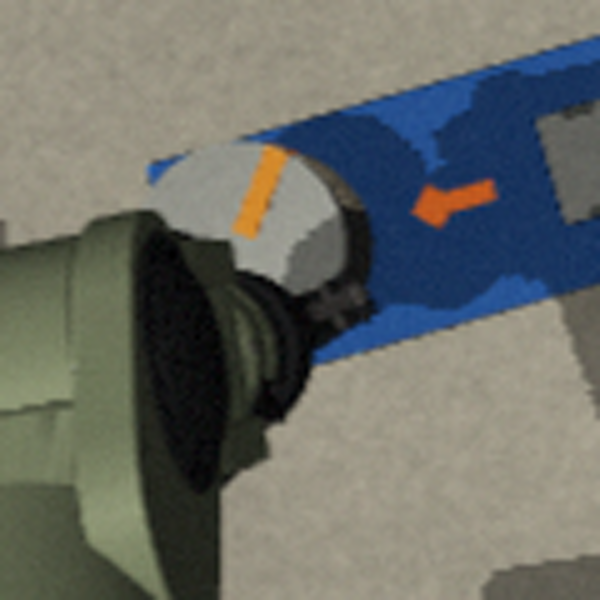

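View pics/sc2.png

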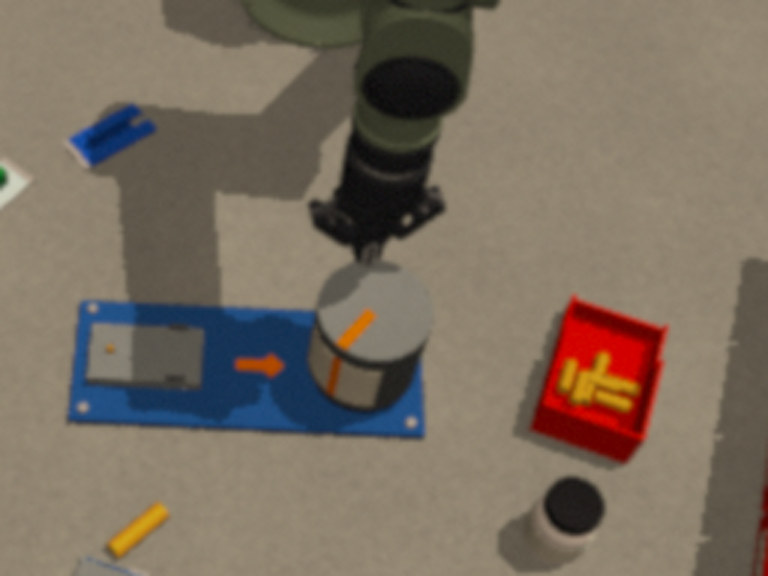

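```bash
python3 - <<'E'
from h import *
def P(th,r,z): return [CAN[0]+r*np.cos(th),CAN[1]+r*np.sin(th),z]
th=np.radians(208)
hit=bot.move_linear(P(th,.040,.11),speed=.02,until_force=2.5)
p=bot.read_position(); r=np.linalg.norm(np.array(p)[:2]-CAN)
print(hit,p,r,bot.read_ft_force(),bot.read_clock())
c=np.array([.519,.189]);print(np.linalg.norm(np.array(p)[:2]-c))
im=bot.camera("top");save(im[150:270,130:250],"top3.png",5)
E
```

```text
False [0.47872618 0.1756981  0.10992309] 0.04014851680785089 [-1.13449064 -0.17192026  0.14780843] 11.775
0.04241369099657068
```

View pics/top3.png

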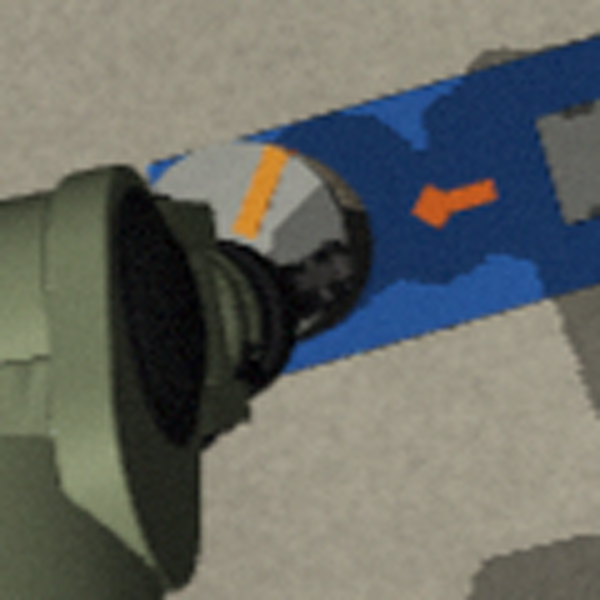

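```bash
python3 - <<'E'
from h import *
p=bot.read_position()
for n,ox,oy,s in(("scene",200,100,3),("top",130,150,5)):
    pts=np.array([p,p+[0,0,.1],[.519,.189,.14],[.5142,.1945,.14],[.519,.189,.0],[.588,-.05,.04]])
    print(n,np.round(((proj(n,pts)-[ox,oy])+.5)*s-.5))
im=bot.camera("scene");save(im[100:292,200:456],"sc3.png",3)
w=bot.camera("wrist");save(w,"w3.png")
E
```

```text
scene [[363. 288.]
 [376. 232.]
 [369. 310.]
 [376. 308.]
 [352. 377.]
 [111. 345.]]
top [[286. 315.]
 [248. 319.]
 [251. 238.]
 [240. 247.]
 [298. 242.]
 [707. 126.]]
```

View pics/sc3.png

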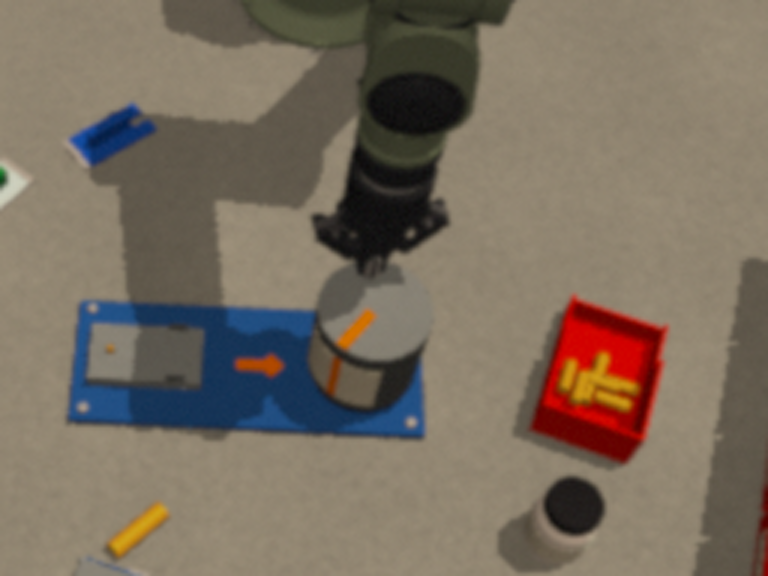

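View pics/w3.png

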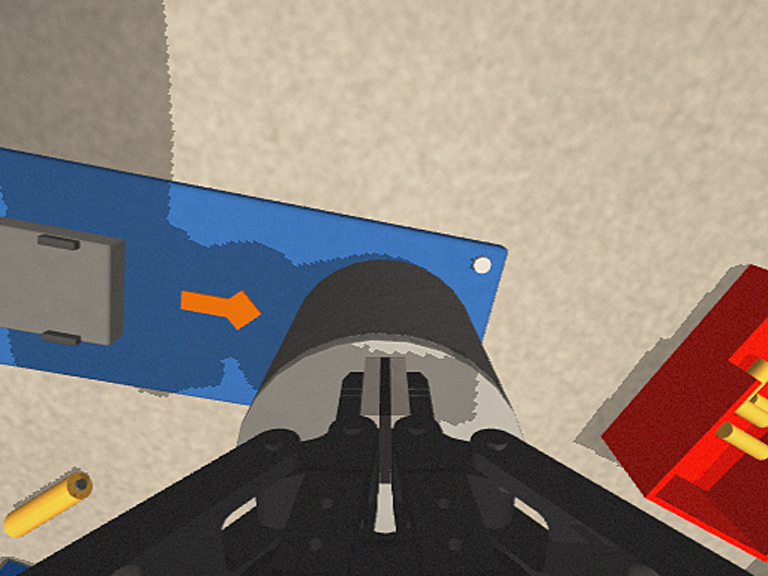

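```bash
python3 - <<'E'
from h import *
def P(th,r,z): return [CAN[0]+r*np.cos(th),CAN[1]+r*np.sin(th),z]
th=np.radians(208)
print(bot.read_ft_force(),bot.read_moment())
bot.move_linear(P(th,.085,.11),speed=.1)
print(bot.read_ft_force(),bot.read_moment())
w=bot.camera("wrist");save(w,"w4.png")
print(bot.read_clock())
E
```

```text
[-0.56522163  0.50501118 -0.15700364] [ 0.00980331 -0.00318291  0.00697332]
[0.86898362 0.596823   1.01842909] [ 0.02011151 -0.03547818 -0.03041044]
12.575
```

View pics/w4.png

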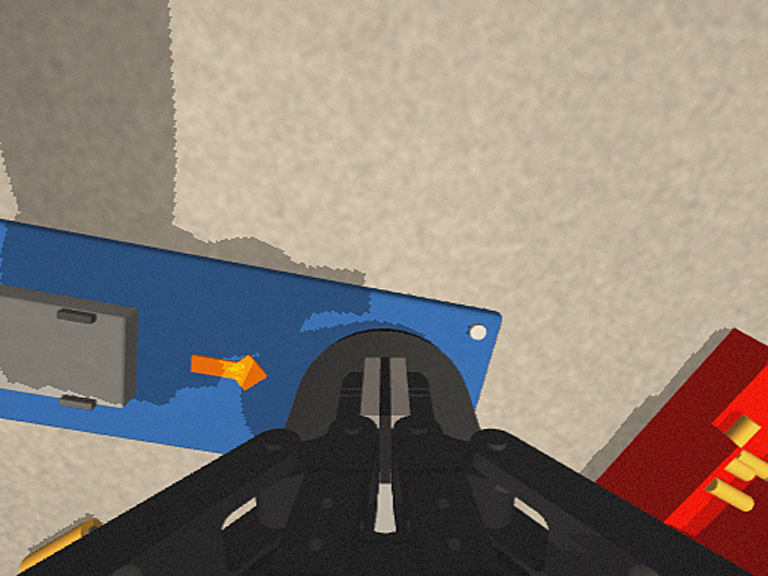

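The wrist view shows the shut fingertip, at (385,357), drawn over the lid instead of in front of the can's side. I'll check the tip height by touching the lid gently from above.

```bash
python3 - <<'E'
from h import *
def P(th,r,z): return [CAN[0]+r*np.cos(th),CAN[1]+r*np.sin(th),z]
th=np.radians(208)
bot.move_linear(P(th,.085,.19),speed=.25)
bot.move_linear(P(th,.03,.19),speed=.25)
hit=bot.move_linear(P(th,.03,.118),speed=.04,until_force=4)
print(hit,bot.read_position(),bot.read_ft_force(),bot.read_clock())
w=bot.camera("wrist");save(w,"w5.png")
im=bot.camera("scene");save(im[100:292,200:456],"sc5.png",3)
E
```

```text
False [0.48787531 0.1804488  0.11820904] [-0.70544815  0.05855781  0.07593522] 15.3583
```

View pics/w5.png

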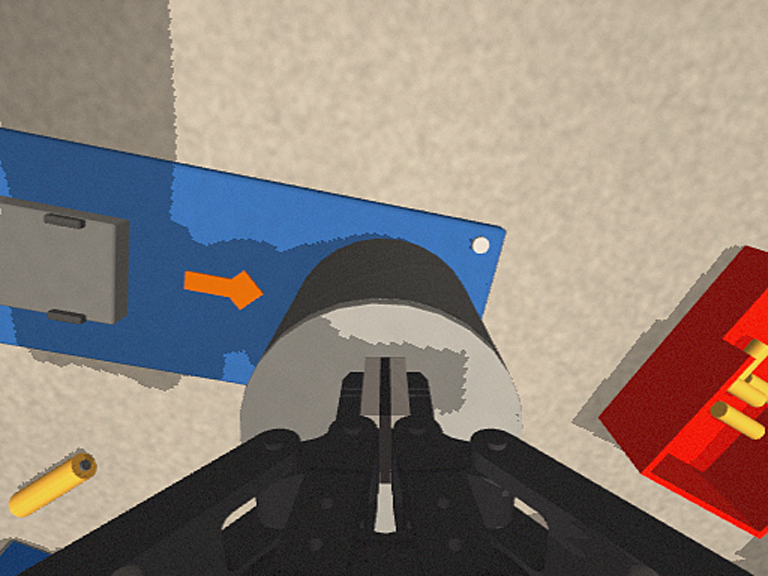

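View pics/sc5.png

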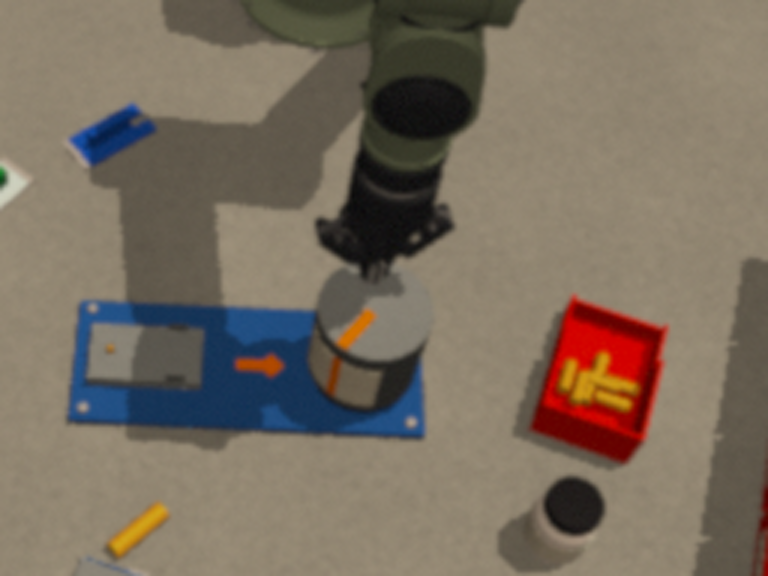

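```bash
python3 - <<'E'
from h import *
p=bot.read_position()
hit=bot.move_linear([p[0],p[1],.07],speed=.03,until_force=3)
print(hit,bot.read_position(),bot.read_ft_force(),bot.read_clock(),bot.read_gripper_width())
E
```

```text
True [0.48779959 0.1803862  0.10853797] [-0.70716585 -0.25184651  6.03634044] 16.0833 0.003928683919623053
```

```bash
python3 - <<'E'
from h import *
# fingertip now on lid: where do top/scene see things; triangulate stripe tips & standoff etc
def tri(ut,us):
    o1,d1=ray_world("top",ut);o2,d2=ray_world("scene",us)
    d1=d1[0]/np.linalg.norm(d1);d2=d2[0]/np.linalg.norm(d2)
    A=np.c_[d1,-d2];t=np.linalg.lstsq(A,o2-o1,rcond=None)[0]
    a=o1+t[0]*d1;b=o2+t[1]*d2; return np.round((a+b)/2,4),np.round(np.linalg.norm(a-b),4)
c2=lambda p:crop2px(p,220,210,3.4)
sc=lambda p:(np.array(p,float)+.5)/3-.5+[200,100]
print("stripe edge",tri(c2((200,203)),sc((343,347))))
print("stripe axis",tri(c2((166,293)),sc((372,314))))
print("pin",tri(c2((637,180)),sc((110,348))))
print("plate hole",tri(c2((147,428)),sc((411,422)))) 
E
```

```text
stripe edge (array([0.5651, 0.176 , 0.1394]), np.float64(0.0016))
stripe axis (array([0.5193, 0.1925, 0.1356]), np.float64(0.0003))
pin (array([ 0.5885, -0.0509,  0.0347]), np.float64(0.0009))
plate hole (array([ 0.4345,  0.2701, -0.22  ]), np.float64(0.01))
```

```bash
python3 - <<'E'
from h import *
# w5 pose
pose=([0.48787531,0.1804488,0.11820904],quat(np.radians(208)))
w=lambda p:(np.array(p,float)+.5)/1.5-.5
for n,u,z in(("arrow tip",(262,292),.0125),("near-left plate hole",(481,245),.012),("plate corner nl",(507,228),.012),("bed +y-x? corner",(128,220),.03)):
    print(n,atz("wrist",w(u),z,pose))
c2=lambda p:crop2px(p,220,210,3.4)
print("top: arrow",atz("top",c2((337,267)),.0125),"hole",atz("top",c2((147,428)),.012),"corner",atz("top",c2((130,452)),.012),"bed",atz("top",c2((493,280)),.03))
tip=np.array([0.48787,.18045,.149])
print("scene tip px", (proj("scene",[tip,tip-[0,0,.03]])-[200,100]+.5)*3-.5)
E
ls
```

```text
arrow tip [[0.53760698 0.11680794 0.0125    ]]
near-left plate hole [[0.44586923 0.22431094 0.012     ]]
plate corner nl [[0.42934667 0.23275956 0.012     ]]
bed +y-x? corner [[0.52599162 0.0338856  0.03      ]]
top: arrow [[0.53770923 0.11968388 0.0125    ]] hole [[0.44426206 0.2265045  0.012     ]] corner [[0.43045773 0.23592543 0.012     ]] bed [[0.53111502 0.02974107 0.03      ]]
scene tip px [[370.17178773 276.2650675 ]
 [366.26378652 292.29330961]]
h.py
pics
```

```bash
sed -i 's/^CAN=.*/CAN=np.array([0.516,0.1935]); YAW=np.radians(106.7)/' h.py; python3 - <<'E'
from h import *
print(bot.grip_depth)
def P(th,r,z): return [CAN[0]+r*np.cos(th),CAN[1]+r*np.sin(th),z]
th=np.radians(208); p=bot.read_position()
bot.move_linear([p[0],p[1],.125],speed=.15)
bot.move_linear(P(th,.085,.125),speed=.2)
bot.move_linear(P(th,.085,.09),speed=.15)
f0=np.array(bot.read_ft_force())
hit=bot.move_linear(P(th,.05,.09),speed=.02,until_force=3)
p=bot.read_position(); r=np.linalg.norm(np.array(p)[:2]-CAN)
print(hit,p,r,f0,bot.read_ft_force(),bot.read_clock())
E
```

```text
0.0187
True [0.45612989 0.16188133 0.08945967] 0.06770650165677251 [-0.34589056  0.5881423  -0.2191756 ] [-0.10549793  0.04473759  0.47183549] 18.1417
```

```bash
python3 - <<'E'
from h import *
def P(th,r,z): return [CAN[0]+r*np.cos(th),CAN[1]+r*np.sin(th),z]
th0=np.radians(208); r=.0675
def radial(th):
    f=np.mean([bot.read_ft_force() for _ in range(3)],0); return f[0]*np.cos(th)+f[1]*np.sin(th), -f[0]*np.sin(th)+f[1]*np.cos(th)
for k in range(8):
    r-=.0005; bot.move_linear(P(th0,r,.0895),speed=.02)
    fr,ft=radial(th0); print(round(r,4),round(fr,2),round(ft,2))
    if fr>3: break
for d in range(204,183,-4):
    th=np.radians(d)
    bot.move_linear(P(th,r,.0895),speed=.03,rotation=quat(th))
    fr,ft=radial(th); print(d,round(r,4),round(fr,2),round(ft,2))
    r+= -.0005 if fr<2.5 else (.0005 if fr>6 else 0)
print(bot.read_clock())
im=bot.camera("top");save(im[150:270,130:250],"top6.png",5)
E
```

```text
0.067 1.45 -0.93
0.0665 4.25 -1.42
204 0.0665 4.12 -0.09
200 0.0665 3.87 -0.09
196 0.0665 4.31 0.14
192 0.0665 4.76 0.33
188 0.0665 4.85 -0.84
184 0.0665 5.75 -0.84
20.4917
```

View pics/top6.png

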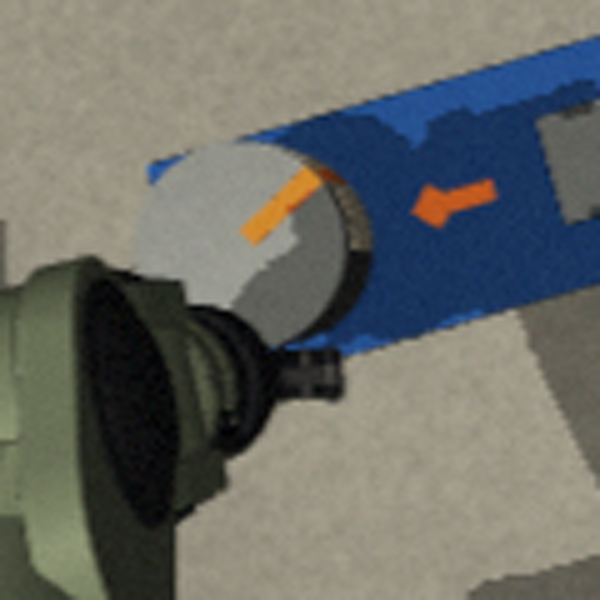

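```bash
cat >> h.py <<'E'
def can_angle(im):
    hsv=cv2.cvtColor(im,cv2.COLOR_RGB2HSV)
    m=cv2.inRange(hsv,(8,120,90),(25,255,255))
    v,u=np.nonzero(m); W=atz("top",np.c_[u,v],.14)[:,:2]
    k=np.linalg.norm(W-np.array([.517,.192]),axis=1)<.054; W=W[k]
    vx,vy,x0,y0=cv2.fitLine(W.astype(np.float32),cv2.DIST_L2,0,1e-5,1e-5).ravel()
    d=np.array([vx,vy]); d*=np.sign(d@(W.mean(0)-[.517,.192]))
    t=(W-[x0,y0])@d
    return np.degrees((np.arctan2(d[1],d[0])-(YAW-np.pi)+np.pi)%(2*np.pi)-np.pi),k.sum(),W.mean(0)+d*t.min(),W.mean(0)+d*t.max()
E
python3 - <<'E'
from h import *
im=bot.camera("top"); print(can_angle(im))
E
```

```text
(np.float64(26.78115250655225), np.int64(91), array([0.51917644, 0.1910052 ]), array([0.55460036, 0.15365158]))
```

```bash
python3 - <<'E'
from h import *
def P(th,r,z): return [CAN[0]+r*np.cos(th),CAN[1]+r*np.sin(th),z]
r=.0665
def radial(th):
    f=np.mean([bot.read_ft_force() for _ in range(3)],0); return f[0]*np.cos(th)+f[1]*np.sin(th), -f[0]*np.sin(th)+f[1]*np.cos(th)
for d in [180,176,172,168,164,161,158]:
    th=np.radians(d)
    bot.move_linear(P(th,r,.0895),speed=.03,rotation=quat(th))
    fr,ft=radial(th); print(d,round(r,4),round(fr,2),round(ft,2))
    r+= -.0005 if fr<2.5 else (.0005 if fr>5.5 else 0)
im=bot.camera("top");save(im[150:270,130:250],"top7.png",5); print(can_angle(im),bot.read_clock())
E
```

```text
180 0.0665 4.58 -1.15
176 0.0665 5.56 0.04
172 0.067 4.58 -0.44
168 0.067 3.29 -0.42
164 0.067 3.08 -0.59
161 0.067 3.25 -0.26
158 0.067 2.23 -0.29
(np.float64(1.6453187004749663), np.int64(98), array([0.51658639, 0.18992208]), array([0.53227385, 0.14261314])) 22.7167
```

View pics/top7.png

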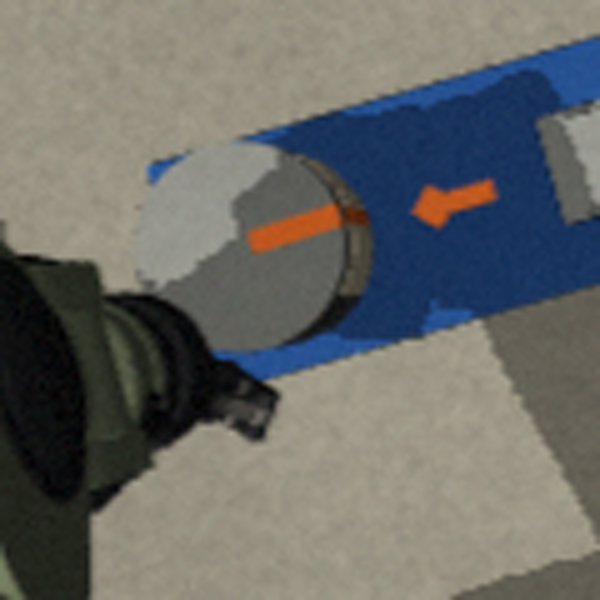

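```bash
python3 - <<'E'
from h import *
th=np.radians(158)
def P(th,r,z): return [CAN[0]+r*np.cos(th),CAN[1]+r*np.sin(th),z]
bot.move_linear(P(th,.09,.09),speed=.1)
bot.move_linear(P(th,.10,.20),speed=.25)
bot.set_gripper(0.35,grasp_force=40)
a=np.radians(159)
bot.move_pose([.44,-.257,.17],quat(a))
pose=(bot.read_position(),bot.read_tool_rot()); w=bot.camera("wrist");save(w,"w8.png")
np.save("w8.npy",w);print(pose,bot.read_clock())
t=bot.camera("top");print(can_angle(t)); save(t,"top8.png")
E
```

```text
(array([ 0.44034541, -0.25617047,  0.17008797]), array([ 0.58252132, -0.58243784, -0.40099812,  0.40079369])) 25.9167
(np.float64(1.7596014256676196), np.int64(91), array([0.51669629, 0.18915426]), array([0.53223525, 0.14260415]))
```

View pics/w8.png

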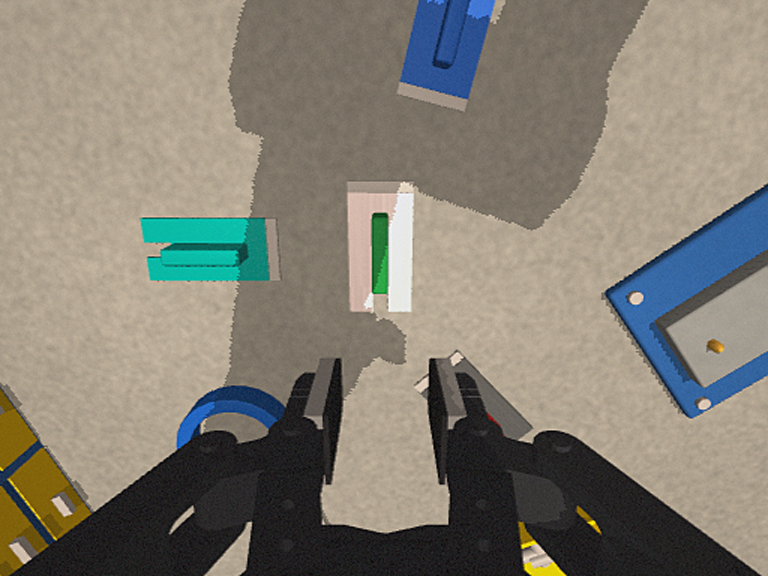

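```bash
python3 - <<'E'
from h import *
pose=(np.array([ 0.44034541, -0.25617047,  0.17008797]), np.array([ 0.58252132, -0.58243784, -0.40099812,  0.40079369]))
w=lambda p:(np.array(p,float)+.5)/1.5-.5
b=atz("wrist",w([(348,182),(413,184),(411,312),(350,311)]),.004,pose)
print(b,b.mean(0)); x=(b[0]+b[1]-b[2]-b[3])[:2]/2; print(np.linalg.norm(x),np.degrees(np.arctan2(x[1],x[0])),np.linalg.norm(b[0]-b[1]))
r=atz("wrist",w([(380,212),(380,293)]),.028,pose); print(r,r.mean(0)); x=(r[0]-r[1]);print(np.linalg.norm(x),np.degrees(np.arctan2(x[1],x[0])))
n=atz("wrist",w([(380,293),(380,312)]),.004,pose);print("notch",n)
pin=atz("wrist",w([(715,345)]),.035,pose);print("pin",pin)
E
```

```text
[[ 0.38556767 -0.26410324  0.004     ]
 [ 0.40360462 -0.2208759   0.004     ]
 [ 0.49600721 -0.25585187  0.004     ]
 [ 0.47805379 -0.30042003  0.004     ]] [ 0.44080832 -0.26031276  0.004     ]
0.09907887360841688 158.91344705373714 0.046839445279902074
[[ 0.41050694 -0.2488083   0.028     ]
 [ 0.46499225 -0.26983471  0.028     ]] [ 0.43774959 -0.25932151  0.028     ]
0.05840170087258222 158.8979144964816
notch [[ 0.47252882 -0.27297244  0.004     ]
 [ 0.48727944 -0.27866484  0.004     ]]
pin [[ 0.58827085 -0.05375064  0.035     ]]
```

```bash
python3 - <<'E'
from h import *
a=np.radians(158.9); q=quat(a); g=[.4402,-.259]
bot.move_linear(g+[.02],speed=.2,rotation=q)
w=bot.camera("wrist");save(w,"w9.png")
hit=bot.move_linear(g+[-.03],speed=.03,until_force=4)
print(hit,bot.read_position(),bot.read_ft_force(),bot.read_clock())
w=bot.camera("wrist");save(w,"w9b.png")
E
```

```text
True [ 0.44014705 -0.25896093 -0.02789451] [-0.7224152   0.65510776  4.0444293 ] 28.375
```

View pics/w9b.png

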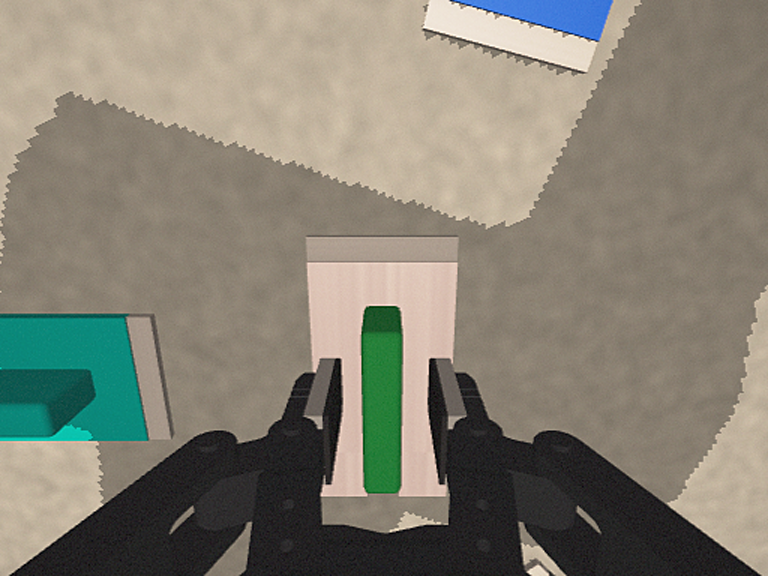

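```bash
python3 - <<'E'
from h import *
p=bot.read_position()
bot.move_linear([p[0],p[1],-.0235],speed=.05)
print(bot.read_ft_force())
bot.set_gripper(0.0,grasp_force=60)
print(bot.read_gripper_width(),bot.read_ft_force(),bot.read_position())
bot.move_linear([p[0],p[1],.0],speed=.04)
bot.move_linear([p[0],p[1],.09],speed=.15)
print(bot.read_gripper_width(),bot.read_ft_force(),bot.read_position(),bot.read_clock())
w=bot.camera("wrist");save(w,"w10.png")
E
```

```text
[-0.03129059  0.13518349 -1.2277123 ]
0.12549571861410777 [-0.40700242  0.24971873  4.06854408] [ 0.44012201 -0.25898576 -0.02334287]
0.12214040610124352 [ 0.13015949  0.4840852  -1.90564587] [ 0.43955286 -0.25851908  0.08926021] 30.4667
```

View pics/w10.png

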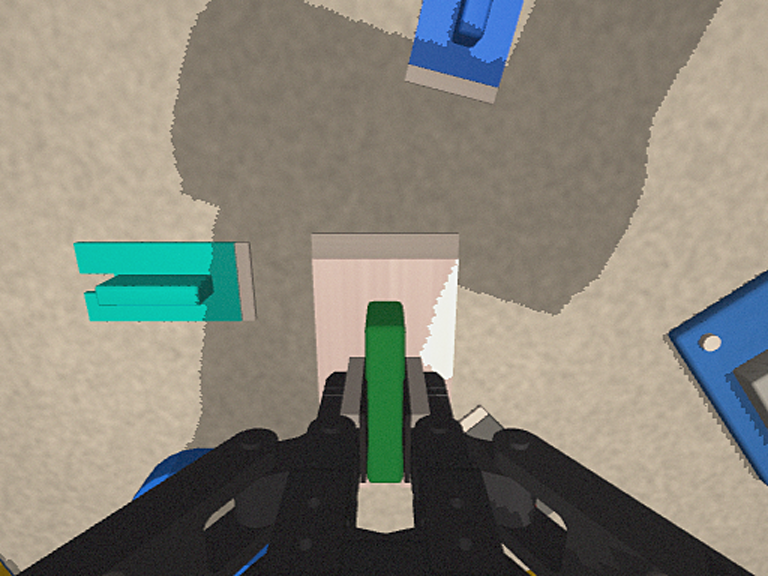

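```bash
python3 - <<'E'
from h import *
c=bot.calibration("wrist");H=np.array(c["hand_eye"]);K=np.array(c["mtx"])
w=lambda p:(np.array(p,float)+.5)/1.5-.5
def tool(uv,y):
    uv=w(uv);d=np.c_[uv,np.ones(len(uv))]@np.linalg.inv(K).T@H[:3,:3].T;o=H[:3,3]
    return o+d*((y-o[1])/d[:,1])[:,None]
print(tool([(312,233),(459,233)],-.0235),"edge (z should be .05 + off)")
print(tool([(366,302),(404,302),(366,483),(404,483)],-.0233-.028),"rib top ends(±.028)")
E
```

```text
[[-0.02464933 -0.0235      0.04928212]
 [ 0.0238098  -0.0235      0.04928197]] edge (z should be .05 + off)
[[-0.00597155 -0.0513      0.03516102]
 [ 0.00474859 -0.0513      0.03516022]
 [-0.00675857 -0.0513     -0.02726891]
 [ 0.00557159 -0.0513     -0.02727263]] rib top ends(±.028)
```

```bash
python3 - <<'E'
from h import *
q=quat(YAW); yd=np.array([np.cos(YAW),np.sin(YAW)])
bed=np.array([.5778,-.017]); t=bed-.10*yd
p=bot.read_position()
bot.move_linear([p[0],p[1],.14],speed=.15)
bot.move_linear([t[0],t[1],.14],speed=.15,rotation=q)
bot.wait(.2)
pose=(bot.read_position(),bot.read_tool_rot()); w=bot.camera("wrist");save(w,"w11.png")
print([x.tolist() for x in pose],bot.read_gripper_width(),bot.read_clock())
t=bot.camera("top"); save(t[140:240,150:330],"top11.png",4); print(can_angle(t))
E
```

```text
[[0.6063215213803893, -0.11313704124594452, 0.14009383763979638], [-0.6996214839742287, 0.6996517018846943, 0.10252517430533643, -0.10249811630078492]] 0.12461617147976005 32.875
(np.float64(2.08105061857593), np.int64(92), array([0.51662236, 0.18914411]), array([0.53242329, 0.14267881]))
```

View pics/w11.png

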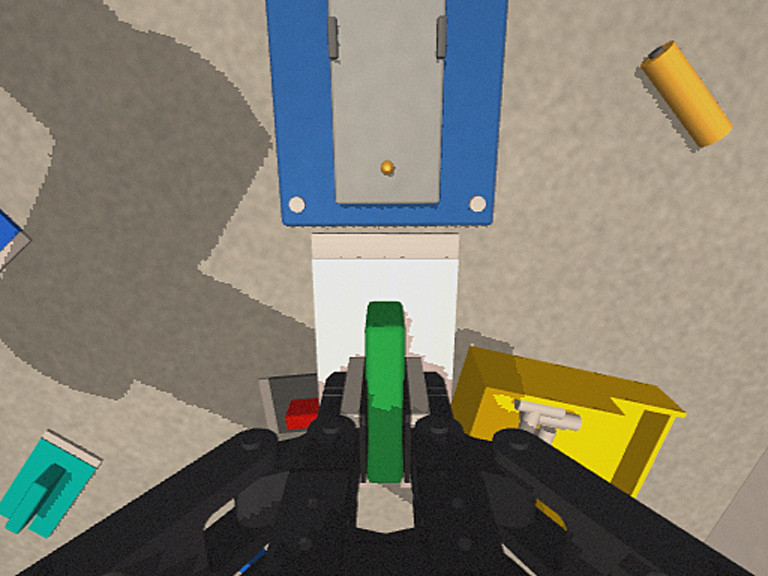

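```bash
python3 - <<'E'
from h import *
pose=(np.array([0.6063215213803893, -0.11313704124594452, 0.14009383763979638]), np.array([-0.6996214839742287, 0.6996517018846943, 0.10252517430533643, -0.10249811630078492]))
w=lambda p:(np.array(p,float)+.5)/1.5-.5
def pl(uv,z):
    W=atz("wrist",w(uv),z,pose); M=R.from_quat(pose[1][[1,2,3,0]]).as_matrix(); return W,np.round((W-pose[0])@M,4)
for n,uv,z in (("bed corners L,R,Ltop,Rtop",[(336,204),(440,204),(329,2),(444,2)],.03),("guides inner L,R far/near",[(339,18),(339,58),(437,18),(436,58)],.036),("pin top",[(387,166)],.038),("pin foot",[(387,173)],.031),("plate corners",[(283,226),(491,226),(267,2),(508,2)],.012)):
    W,T=pl(uv,z); print(n);print(np.round(W,4)); print(T)
    if len(uv)==4:
        v=(W[2]-W[0]) if n[0]!='g' else W[0]-W[1]; v2=W[3]-W[1] if n[0]!='g' else W[2]-W[3]
        print(np.degrees(np.arctan2(v[1],v[0])),np.degrees(np.arctan2(v2[1],v2[0])))
E
```

```text
bed corners L,R,Ltop,Rtop
[[ 0.5667 -0.083   0.03  ]
 [ 0.6275 -0.0648  0.03  ]
 [ 0.5356  0.0201  0.03  ]
 [ 0.5948  0.0379  0.03  ]]
[[-0.0293  0.1101  0.0402]
 [ 0.0342  0.1101  0.0402]
 [-0.0295  0.1101  0.148 ]
 [ 0.0323  0.1101  0.148 ]]
106.78318431271471 107.68277819141827
guides inner L,R far/near
[[ 0.5436  0.0133  0.036 ]
 [ 0.5485 -0.0053  0.036 ]
 [ 0.5934  0.0282  0.036 ]
 [ 0.599   0.0098  0.036 ]]
[[-0.0238  0.1041  0.1391]
 [-0.0244  0.1041  0.1199]
 [ 0.0282  0.1041  0.1391]
 [ 0.0283  0.1041  0.1199]]
104.90046639184995 107.08554892764373
pin top
[[ 0.5899 -0.0521  0.038 ]]
[[0.0017 0.1021 0.0632]]
pin foot
[[ 0.5912 -0.0564  0.031 ]]
[[0.0018 0.1091 0.0587]]
plate corners
[[ 0.5359 -0.1099  0.012 ]
 [ 0.6671 -0.0705  0.012 ]
 [ 0.4986  0.0136  0.012 ]
 [ 0.6305  0.0531  0.012 ]]
[[-0.0666  0.1281  0.0234]
 [ 0.0704  0.1281  0.0234]
 [-0.0668  0.1281  0.1523]
 [ 0.0708  0.1281  0.1523]]
106.78437176647518 106.4930542430894
```

```bash
python3 - <<'E'
from h import *
q=quat(YAW); yd=np.array([np.cos(YAW),np.sin(YAW)]); xd=np.array([yd[1],-yd[0]])
t=np.array([0.60632,-0.11314])+.0993*yd+.0023*xd; print(t)
bot.move_linear([t[0],t[1],.10],speed=.12,rotation=q)
bot.move_linear([t[0],t[1],.021],speed=.08)
bot.wait(.1)
print(bot.read_position(),bot.read_ft_force(),bot.read_clock())
w=bot.camera("wrist");save(w,"w12.png")
s=bot.camera("scene");save(s[170:270,210:380],"sc12.png",4.5)
E
```

```text
[ 0.57998809 -0.0173673 ]
[ 0.58059169 -0.01745139  0.02168106] [-0.06842682  0.41920564 -2.03273442] 35.2
```

View pics/w12.png

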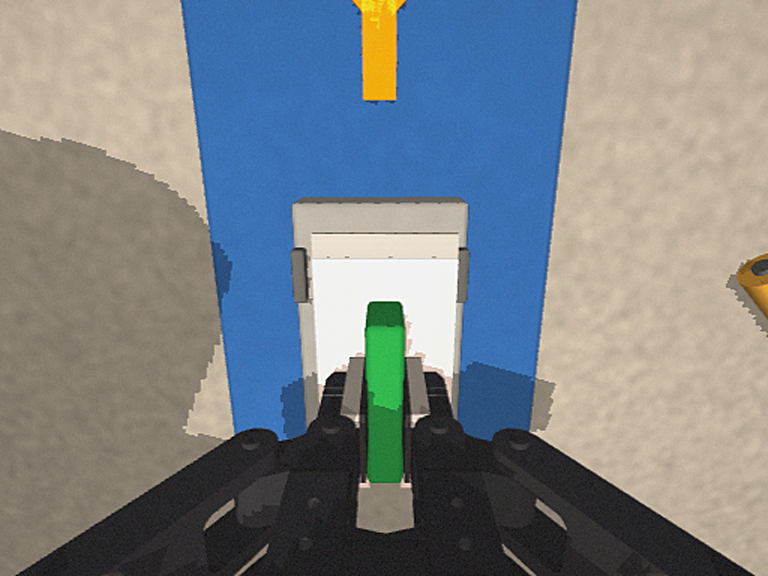

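View pics/sc12.png

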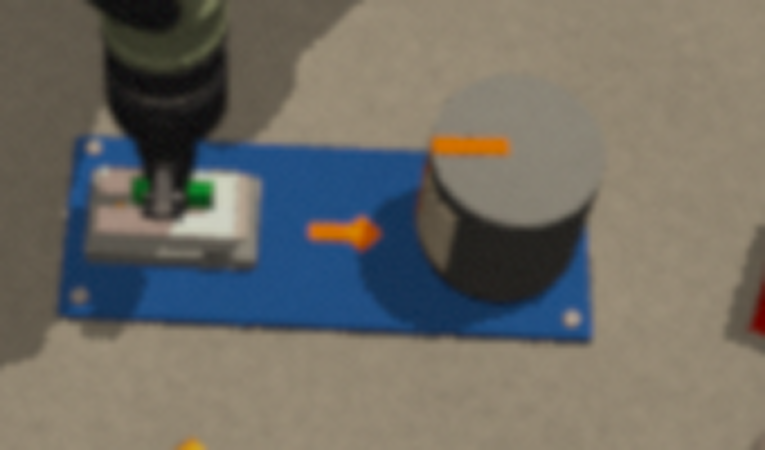

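```bash
python3 - <<'E'
from h import *
c=bot.calibration("wrist");print(c)
E
```

```text
{'mtx': array([[308.05305476,   0.        , 256.30250526],
       [  0.        , 308.05305476, 192.48464511],
       [  0.        ,   0.        ,   1.        ]]), 'hand_eye': array([[ 9.99999992e-01,  1.09875730e-04, -6.17934310e-05,
         4.42382478e-04],
       [ 9.31177136e-05, -3.13425778e-01,  9.49612696e-01,
        -1.73922899e-01],
       [ 8.49717345e-05, -9.49612695e-01, -3.13425785e-01,
         7.93762101e-02],
       [ 0.00000000e+00,  0.00000000e+00,  0.00000000e+00,
         1.00000000e+00]])}
```

```bash
python3 - <<'E'
from h import *
im=cv2.imread("pics/w12.png"); c=im[190:320,280:480]; cv2.imwrite("pics/w12c.png",cv2.resize(c,None,fx=4,fy=4,interpolation=cv2.INTER_CUBIC))
hsv=cv2.cvtColor(im,cv2.COLOR_BGR2HSV); b=cv2.inRange(hsv,(100,120,60),(125,255,255))
for v in (110,130,150,170):
    u=np.nonzero(b[v])[0]; print(v,u.min(),u.max(),(u.min()+u.max())/2)
E
```

```text
110 195 564 379.5
130 197 561 379.0
150 200 559 379.5
170 202 557 379.5
```

View pics/w12c.png

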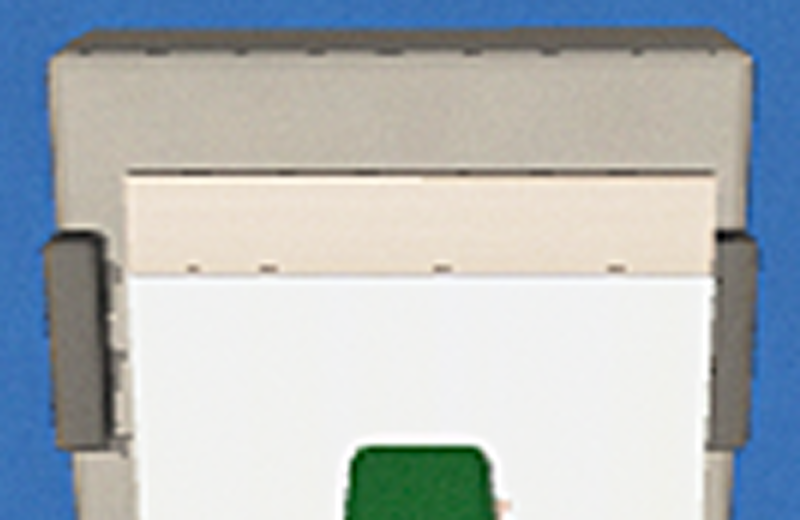

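```bash
python3 - <<'E'
from h import *
c=bot.calibration("wrist");H=np.array(c["hand_eye"]);K=np.array(c["mtx"])
w=lambda p:(np.array(p,float)+.5)/1.5-.5
def tool(uv,y):
    uv=w(uv);d=np.c_[uv,np.ones(len(uv))]@np.linalg.inv(K).T@H[:3,:3].T;o=H[:3,3]
    return o+d*((y-o[1])/d[:,1])[:,None]
Z=.0217
print("edge",tool([(312,233.5),(459,233.5)],-.0235))
print("bed front",tool([(292.5,203),(467.5,203)],Z-.03))
print("guides rear/front top outer",tool([(298,301),(464,301),(298,248.5),(464,248.5)],Z-.036))
print("plate",tool([(199,140),(560,140)],Z-.012))
E
```

```text
edge [[-0.02354283 -0.0235      0.04898937]
 [ 0.02492913 -0.0235      0.0489944 ]]
bed front [[-0.03236025 -0.0083      0.05690461]
 [ 0.02987149 -0.0083      0.05691068]]
guides rear/front top outer [[-0.031382   -0.0143      0.02204224]
 [ 0.02952769 -0.0143      0.02204945]
 [-0.03022414 -0.0143      0.04175843]
 [ 0.02846562 -0.0143      0.04176471]]
plate [[-0.06981434  0.0097      0.07810042]
 [ 0.06672404  0.0097      0.07811211]]
```

```bash
python3 - <<'E'
from h import *
q=quat(YAW); yd=np.array([np.cos(YAW),np.sin(YAW)]); xd=np.array([yd[1],-yd[0]])
t=np.array([0.57999,-0.01737])-.0019*xd+.0004*yd; print(t)
bot.move_linear([t[0],t[1],.021],speed=.02)
bot.wait(.1); print(bot.read_position())
w=bot.camera("wrist");save(w[120:220,180:330],"w13.png",5)
hit=bot.move_linear([t[0],t[1],.0105],speed=.03,until_force=3)
print(hit,bot.read_position(),bot.read_ft_force(),bot.read_clock())
if not hit:
    hit=bot.move_linear([t[0],t[1],.003],speed=.015,until_force=3)
    print(hit,bot.read_position(),bot.read_ft_force(),bot.read_clock())
w=bot.camera("wrist");save(w,"w14.png")
s=bot.camera("scene");save(s[170:270,210:380],"sc14.png",4.5)
E
```

```text
[ 0.57805519 -0.01753286]
[ 0.57802389 -0.01751897  0.02106323]
False [ 0.57779475 -0.01750535  0.01015956] [ 0.0945893  -0.06715875 -1.0794535 ] 36.2
True [ 0.5784367  -0.0175751   0.00666366] [-0.55954117 -0.31469187  4.95807796] 36.5667
```

View pics/w13.png

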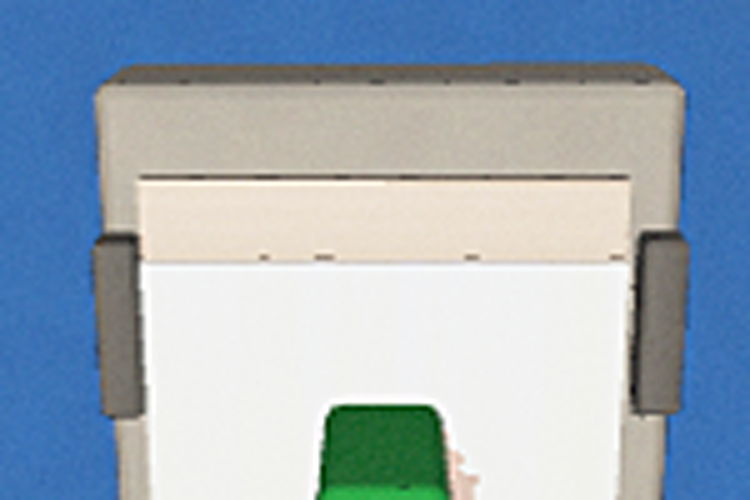

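View pics/w14.png

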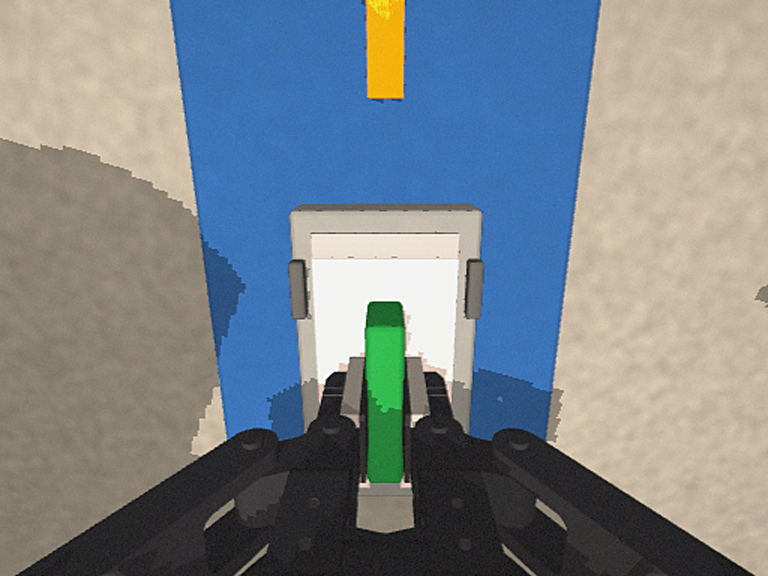

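View pics/sc14.png

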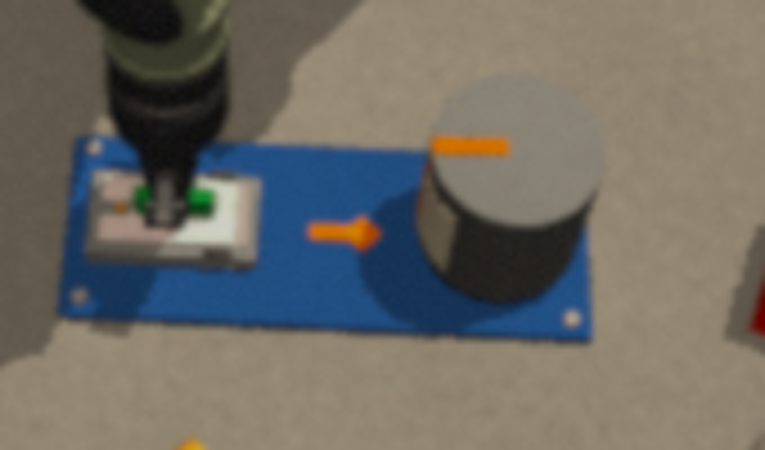

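The blade met resistance at TCP z 6.7 mm, where the bed level should be (6.5 mm). It lies centred between the guides, with the pin visible in the notch. Releasing now.

```bash
python3 - <<'E'
from h import *
bot.set_gripper(0.35); p=bot.read_position(); print(bot.read_gripper_width(),bot.read_ft_force())
bot.move_linear([p[0],p[1],.04],speed=.06)
yd=np.array([np.cos(YAW),np.sin(YAW)]); t=np.array(p[:2])-.09*yd
bot.move_linear([p[0],p[1],.14],speed=.2)
bot.move_linear([t[0],t[1],.15],speed=.2); bot.wait(.2)
pose=(bot.read_position(),bot.read_tool_rot()); w=bot.camera("wrist");save(w,"w15.png")
print([x.tolist() for x in pose],bot.read_clock())
s=bot.camera("scene");save(s[170:270,210:380],"sc15.png",4.5)
tp=bot.camera("top"); save(tp[140:240,150:330],"top15.png",4); print(can_angle(tp))
E
```

```text
0.3489732631230099 [0.91255568 0.98335514 0.68342399]
[[0.6023933182018564, -0.10220616732685489, 0.1496739584426249], [0.699927772596157, -0.6991273410492461, -0.10243521199231179, 0.10406296887021581]] 39.2167
(np.float64(1.8372879972873446), np.int64(93), array([0.51666268, 0.1891466 ]), array([0.53226504, 0.14261672]))
```

View pics/w15.png

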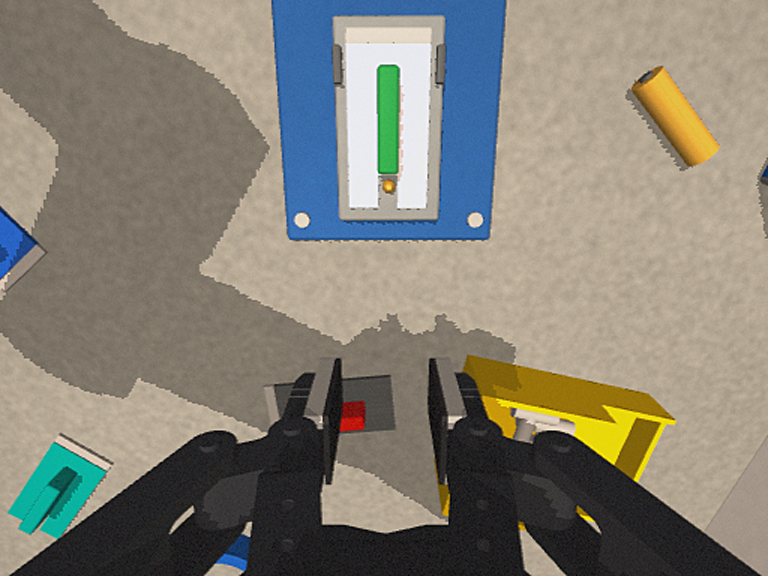

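View pics/top15.png

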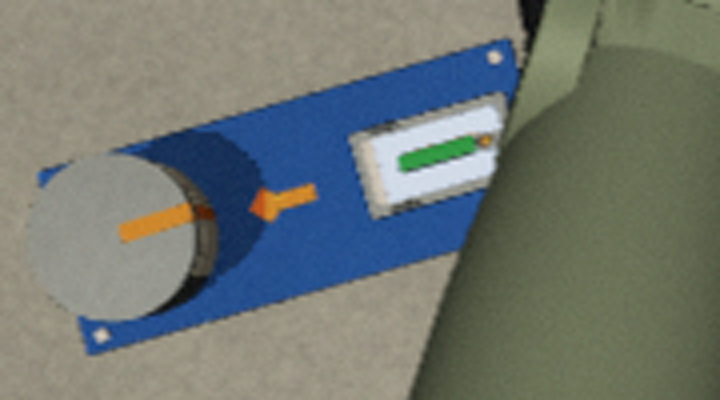

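View pics/sc15.png

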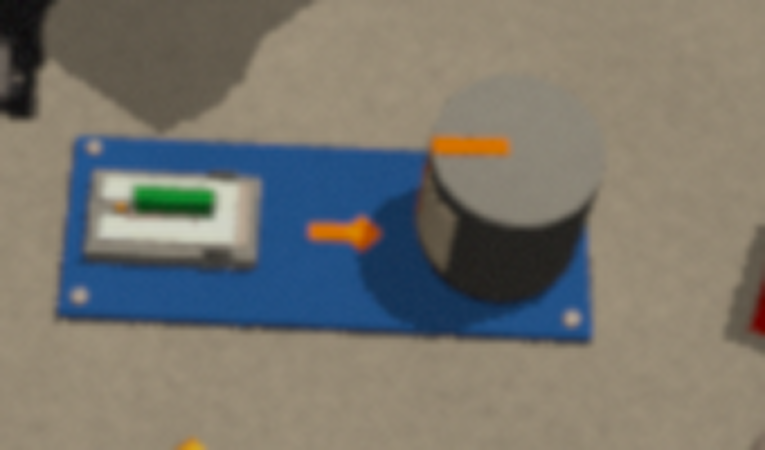

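The blade lies flat between the guides and its notch surrounds the pin at (389,186). The stripe lines up with the pointer, and the gripper is clear of everything.

```bash
python3 -c "
from cell import bot
bot.close_job()"
```

```text
the job is handed in; nothing more can be done
```

I turned the can about 53° clockwise with a shut fingertip, until its orange stripe faced the holder. Then I gripped the green-ribbed blade by its rib and lowered it gently into the holder. I released it, backed away and handed the job in at about 39 s of the 64 s allowed.

**Last checks**
- **Can:** the stripe measured about 1.8° off the pointer, against the 10° allowed, and stayed there from the end of the push to hand-in.
- **Blade:** the pictures show it flat between the guides, its notch round the pin and its cutting edge towards the can. It met the bed at TCP z 6.7 mm, where I expected 6.5 mm. I judged the fit by eye after release and did not measure it.
- **Other things:** I touched none of them and the last pictures show nothing out of place, but I did not measure their positions.

**Disagreements**
- **Fingertips:** the real tips sit about 31 mm behind the reported TCP. My first push on the can passed over its lid without touching it. I found the offset by touching the lid and allowed for it afterwards.
- **Calibration:** the wrist calibration shifts by 1–2 mm between calls. The blade was about 2 mm off sideways above the bed; I corrected this from a single picture before lowering it.
- **Plate centre:** it came out about 9 mm from the station origin, so I located the station by the pin and the can.

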